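Stroke the row of grounding springs on a power-supply chassis

TASK

Before the cover goes on, check the row of copper grounding springs on top of the power supply: with a fingertip, stroke lightly along the row from the end with the round earth post to the end with the square socket, so that each of the five springs visibly dips in turn and springs back. Do not crush any spring flat or bear down on the chassis, leave the meter, jar and tape roll where they are, and finish with the hand clear.

Things in the scene. Friction and masses are not known exactly. Their poses are not given: they have to be found in the camera images.
- chassis: Low power-supply chassis of gold-coloured sheet metal, fixed to the bench, 240 x 360 x 65 mm (its x, y, z); origin at the centre of its underside, z up. On its flat top a steel rail 26 x 216 mm and 4 mm thick runs along the chassis's y axis at x = -60 mm (nearer the robot), carrying the row of five springs. Black vent slots beside the rail are only a surface pattern.
- earth_post: Bare steel earth post, round, 22 mm across and 30 mm tall, fixed on the chassis's top in line with the row, 58 mm beyond the centre of the spring at that end (at either end: it changes places with the socket). It marks the end where the stroke begins. Origin at the centre of its foot, on the chassis's top.
- socket: Flat square black socket, 30 x 30 x 12 mm, fixed on the chassis's top in line with the row, 58 mm beyond the centre of the spring at the other end. Origin at the centre of its underside.
- meter: Bystander: grey hand multimeter lying loose on the chassis's rear half, 82 x 165 x 32 mm (41 mm at its dial, 44 mm at the dial's pointer). Origin at the centre of its underside. Leave it alone.
- screw_jar: Bystander: small lidded jar standing loose on the chassis's rear half, 36 mm across, 42 mm tall. Origin at the centre of its underside. Leave it alone.
- tape_roll: Bystander: roll of tape lying flat on the bench, 96 mm across, 24 mm high. Origin at the centre of its underside. Leave it alone.
- spring0_top (a point): Centre of the crown of spring 0, a bowed copper leaf 36 mm long (along the row, the chassis's y) and 14 mm wide, 79 mm above the bench and 10 mm proud of the rail at rest. Its crown is flat for 8 mm and slopes down 5 mm over the next 10 mm on either side, then steeply. The springs are numbered towards the chassis's +y, 42 mm apart. The point goes straight down with the spring; the point's axes are the chassis's.
- spring0 (a joint): How far spring 0 is dipped, in m: 0 at rest, 0.009 at its stop. It takes about 1 N to start and 1 N more per mm, goes straight down and springs back when let go; over 8 mm it counts as crushed.
- spring1_top (a point): Centre of the crown of spring 1, a bowed copper leaf 36 mm long (along the row, the chassis's y) and 14 mm wide, 79 mm above the bench and 10 mm proud of the rail at rest. Its crown is flat for 8 mm and slopes down 5 mm over the next 10 mm on either side, then steeply. The springs are numbered towards the chassis's +y, 42 mm apart. The point goes straight down with the spring; the point's axes are the chassis's.
- spring1 (a joint): How far spring 1 is dipped, in m: 0 at rest, 0.009 at its stop. It takes about 1 N to start and 1 N more per mm, goes straight down and springs back when let go; over 8 mm it counts as crushed.
- spring2_top (a point): Centre of the crown of spring 2, a bowed copper leaf 36 mm long (along the row, the chassis's y) and 14 mm wide, 79 mm above the bench and 10 mm proud of the rail at rest. Its crown is flat for 8 mm and slopes down 5 mm over the next 10 mm on either side, then steeply. The springs are numbered towards the chassis's +y, 42 mm apart. The point goes straight down with the spring; the point's axes are the chassis's.
- spring2 (a joint): How far spring 2 is dipped, in m: 0 at rest, 0.009 at its stop. It takes about 1 N to start and 1 N more per mm, goes straight down and springs back when let go; over 8 mm it counts as crushed.
- spring3_top (a point): Centre of the crown of spring 3, a bowed copper leaf 36 mm long (along the row, the chassis's y) and 14 mm wide, 79 mm above the bench and 10 mm proud of the rail at rest. Its crown is flat for 8 mm and slopes down 5 mm over the next 10 mm on either side, then steeply. The springs are numbered towards the chassis's +y, 42 mm apart. The point goes straight down with the spring; the point's axes are the chassis's.
- spring3 (a joint): How far spring 3 is dipped, in m: 0 at rest, 0.009 at its stop. It takes about 1 N to start and 1 N more per mm, goes straight down and springs back when let go; over 8 mm it counts as crushed.
- spring4_top (a point): Centre of the crown of spring 4, a bowed copper leaf 36 mm long (along the row, the chassis's y) and 14 mm wide, 79 mm above the bench and 10 mm proud of the rail at rest. Its crown is flat for 8 mm and slopes down 5 mm over the next 10 mm on either side, then steeply. The springs are numbered towards the chassis's +y, 42 mm apart. The point goes straight down with the spring; the point's axes are the chassis's.
- spring4 (a joint): How far spring 4 is dipped, in m: 0 at rest, 0.009 at its stop. It takes about 1 N to start and 1 N more per mm, goes straight down and springs back when let go; over 8 mm it counts as crushed.

How it is judged:
By the outcome, as a careful person would: the job done as asked, in the order asked, and still so for the second after the job is handed in, with the robot touching nothing.
It also fails if it takes over 40 s, if anything falls off the work surface, if the arm or the gripper's body presses on something with over 40 N, if the wrist force passes 120 N, or if a joint passes its speed limit or range.

ROBOT

A 7-joint arm with a two-finger parallel gripper is mounted at the origin on the work surface. World frame = base frame: x ahead of the robot, y to its left, z up, the work surface at z = 0. Lengths are in m, angles in rad, forces in N, time in s.
With the tool pointing down it reaches from about 0.4 to 0.925 m from the base axis. Payload 4.1 kg.
Tool frame: the origin (TCP) lies midway between the tips of the shut fingers; the grasp point (between the pads) lies grip_depth behind it (grip_depth is the distance from the TCP to the grasp point, in m); z points along the fingers, y is the line along which they close (so a half turn about z gives the same grasp; the last joint's range is limited). The gripper opens to 85 mm and grips with 20 to 120 N. Pads are 22 mm wide; open, the fingers measure 114 mm over their backs; the gripper's body (76 mm by 85 mm) begins 54 mm behind the grasp point. The pads swing forward as they close: fully open they stand 13 mm farther back than shut.
Start: joints at [-1.216, 0.398, 0.045, 1.537, -0.019, 1.207, -0.051], TCP at [0.285, 0.584, 0.231] pointing down, gripper open.
Joint ranges: [-2.82, 2.82], [-0.49, 2.23], [-1.37, 1.46], [0, 2.46], [-1.36, 4.5], [0.23, 2], [-2.94, 2.94]. Speed limits (rad/s): [2.57, 2.57, 3.14, 3.14, 3.14, 3.14, 3.14].

INTERFACE

Orientations are given as a unit quaternion [x, y, z, w].
In Python, from rig import * gives the robot as it stands.
- The arm moves only by the tool servo_tool, never from a script. Its argument "moves" is one flat list of numbers, 7 for each row, row after row: the opening in per cent of the stroke, from 0 (shut) to 100 (fully open), then the shift along the world's x, y, z in cm, then the turn, a rotation vector about the world's x, y, z in rad. In form: [fingers, dx, dy, dz, wx, wy, wz, fingers, dx, dy, dz, wx, wy, wz, ...]. A call has 1 to 20 rows; each row is the pose to reach, as a shift and turn from the pose commanded when the call began; what a row does not reach only later rows make up. A row lasts 1/8 s, in which the tool goes at most 62.5 mm and 10.7 degrees, less where a joint would pass 70% of its speed; a pose out of reach is approached as far as the arm can. A call with a gripper value outside its range is refused whole. The fingers move at their own pace and stop on an object; "newtons" is the grip in N (left out, the last holds). Time passes only in rows, so rows that repeat a pose let the fingers close. It gives the time, the measured TCP pose, the force, the opening and the grip force at its end, in the units of the state.
- get_state(): the state, without advancing time (a new reading comes with each control period).
- grab_frame(name): name is "scene" or "top"; returns the picture (400x640x3 uint8, red, green, blue); there is no depth.
- camera_info(name): a dict with "intrinsics" (3x3 intrinsics, pixels), "extrinsics" (4x4, takes a point from world to camera coordinates). Camera axes: x right, y up, looking along -z (the intrinsics and any distortion apply to the point x, -y, -z); pixel columns grow to the right and rows downward; lengths in m; the calibration is good to about 2 mm. A picture is of the moment at which its call begins. camera_info takes no time and is no camera call.
- hand_in(): hands the job in; it is judged then, once.
The state is a dict: "t": time; "q": joint angles; "joint_velocities": joint speeds; "joint_torque": joint torques, N m; "tcp_pos": TCP position; "ee_rot": TCP orientation; "force": force on the tool from outside, world axes, zero at the start; "ft_torque": the same for the moment, N m; "grip_width": finger opening in m; "grip_force": force on a finger pad.
Only numpy, scipy, OpenCV 4.12 (cv2) and the standard library are available. Lean on these libraries where they do the work, as an engineer would, in place of code of your own. Each camera call takes 0.05 s, during which the arm holds its last target. There are 200 camera calls.

## Working session

There is one attempt and no reset: what is moved stays moved. The work goes in short steps, Python scripts to look and compute and a tool call to move; the robot and the scene stay as the last step left them, time stands still between calls to the robot, and variables do not carry over. Pictures are saved under pics/ and viewed, at most 10 in all, crops included, and the job is handed in when it is done.

Besides the shell and the picture viewer there is one more tool, called after "Request:" by a JSON object that holds its "api" and its "payload", one argument or row to a line. servo_tool: Moves the arm, as the interface text tells. Its arguments: {"type":"object","properties":{"moves":{"type":"array","items":{"type":"number"}},"newtons":{"type":"number"}},"required":["moves"]}

```bash
mkdir -p pics; python3 - <<'E'
from rig import *
import cv2
for n in ("scene","top"):
    cv2.imwrite(f"pics/{n}0.png",grab_frame(n)[:,:,::-1]); c=camera_info(n); print(n,c)
print(get_state())
E
```

```text
scene {'intrinsics': array([[380.36134004,   0.        , 326.49136675],
       [  0.        , 380.36134004, 205.45265945],
       [  0.        ,   0.        ,   1.        ]]), 'extrinsics': array([[ 0.63337205,  0.77383351, -0.00464066, -0.50014037],
       [-0.66770597,  0.54951976,  0.50219198,  0.24566897],
       [ 0.39116312, -0.31497577,  0.86474371, -1.09066806],
       [ 0.        ,  0.        ,  0.        ,  1.        ]])}
top {'intrinsics': array([[363.09726281,   0.        , 318.75091289],
       [  0.        , 363.09726281, 200.75842615],
       [  0.        ,   0.        ,   1.        ]]), 'extrinsics': array([[ 0.01154547, -0.99981368, -0.01546958,  0.16569962],
       [ 0.99029854,  0.00929041,  0.1386452 , -0.54869352],
       [-0.13847564, -0.01692023,  0.99022129, -1.00539914],
       [ 0.        ,  0.        ,  0.        ,  1.        ]])}
{'t': 0.1, 'q': array([-1.21600184,  0.39913095,  0.0450664 ,  1.53773382, -0.01870481,
        1.2068846 , -0.05070605]), 'joint_velocities': array([-0.00071315, -0.0023229 , -0.00049741, -0.00297946, -0.00054511,
        0.00090059, -0.00086082]), 'joint_torque': array([ 3.59037862e-03, -4.76266408e+01,  1.37041245e+00, -2.54948294e+01,
        1.19160968e-02,  5.01952018e-03, -8.43375204e-06]), 'tcp_pos': array([0.28469543, 0.58371963, 0.23036858]), 'ee_rot': array([ 2.24917840e-01,  9.74377346e-01, -8.57327380e-04, -1.32076629e-04]), 'force': array([-0.12353048,  0.61763484,  0.14793443]), 'ft_torque': array([-0.03822351,  0.02893746, -0.00166736]), 'grip_force': 0.0, 'grip_width': 0.08537046351610018}
```

View pics/top0.png

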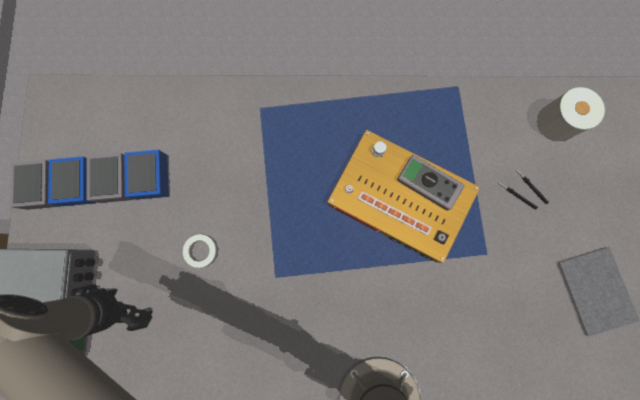

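View pics/scene0.png

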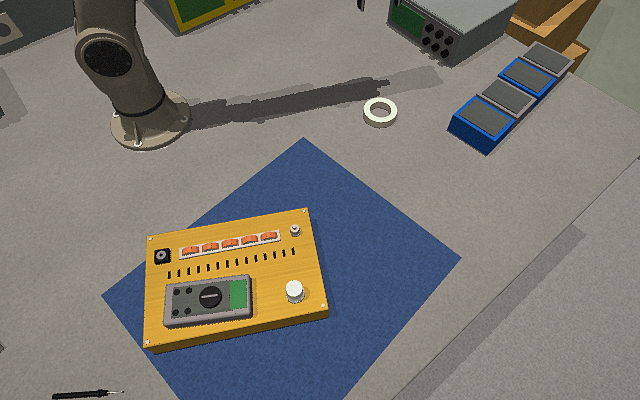

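The top view shows the chassis around (403,196), with the earth post at (349,188) and the socket at (442,238). The five springs lie between them, and the meter and jar are on the far side. I'll enlarge both views.

```bash
python3 - <<'E'
import cv2
a=cv2.imread("pics/top0.png")[170:260,330:460]; cv2.imwrite("pics/topc.png",cv2.resize(a,None,fx=6,fy=6,interpolation=cv2.INTER_CUBIC))
a=cv2.imread("pics/scene0.png")[205:285,140:320]; cv2.imwrite("pics/scenec.png",cv2.resize(a,None,fx=4.4,fy=4.4,interpolation=cv2.INTER_CUBIC))
E
```

```text
(no output)
```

View pics/topc.png

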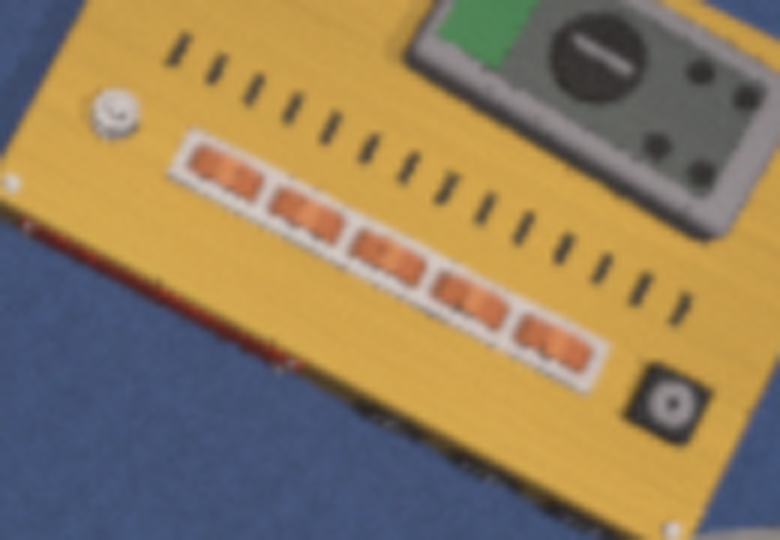

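View pics/scenec.png

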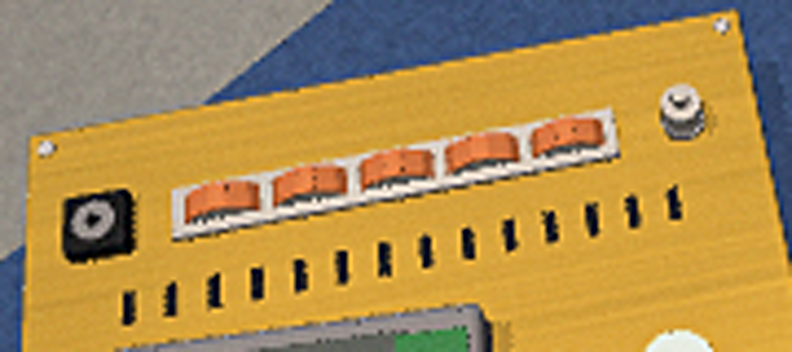

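The crops show the spring crowns, post, socket and rail corners clearly. I'll fit the chassis pose to the pixels from both views.

```bash
cat > h.py <<'E'
from rig import *
import numpy as np
from scipy.optimize import least_squares
from scipy.spatial.transform import Rotation as R
def proj(n,P):
    c=camera_info(n);E=c["extrinsics"];K=c["intrinsics"]
    p=P@E[:3,:3].T+E[:3,3]; p=p*[1,-1,-1]; u=p@K.T; return u[:,:2]/u[:,2:]
E
python3 - <<'E'
from h import *
# local: post at +y end in world => order from post; s=local y sign
sp=[[226,171],[307,215],[388,259],[469,302],[553,345]]
top=np.array(sp+[[116,108],[668,403],[192,127],[168,174],[607,348],[590,394]],float)
top=(top+.5)/6-.5+[330,170]
sc=np.array([[567,134],[482,149],[396,165],[310,182],[222,198],[683,95],[97,219]],float)
sc=(sc+.5)/4.4-.5+[140,205]
L=[[-.06,(84-42*i)/1e3,.078] for i in range(5)]+[[-.06,.142,.095],[-.06,-.142,.077],[-.047,.108,.069],[-.073,.108,.069],[-.047,-.108,.069],[-.073,-.108,.069]]
L=np.array(L)
def W(p,L): 
    c,s=np.cos(p[2]),np.sin(p[2]); return L@np.array([[c,s,0],[-s,c,0],[0,0,1]])+[p[0],p[1],0]
def res(p,w): 
    r=[]
    if w&1:r.append(proj("top",W(p,L))-top)
    if w&2:r.append(proj("scene",W(p,L[:7]))-sc)
    return np.concatenate(r).ravel()
for w in (1,2,3):
    s=least_squares(res,[.55,-.1,-.4],args=(w,)); print(w,s.x,abs(s.fun).max(),(s.fun**2).mean()**.5)
p=s.x
print(np.round(W(p,L[:7]),4))
st=get_state();r=R.from_quat(st["ee_rot"]);print(r.as_matrix().round(3),st["tcp_pos"])
E
```

```text
1 [ 0.56393266 -0.0655698  -0.48262044] 0.9596252216302332 0.3251405391128562
2 [ 0.56472099 -0.06673618 -0.48486381] 0.39078436361117497 0.23112605479874634
3 [ 0.56429504 -0.06615968 -0.48344632] 0.7818520283930184 0.3483539173807049
[[ 0.5502  0.0361  0.078 ]
 [ 0.5307 -0.0011  0.078 ]
 [ 0.5112 -0.0383  0.078 ]
 [ 0.4916 -0.0755  0.078 ]
 [ 0.4721 -0.1126  0.078 ]
 [ 0.5772  0.0875  0.095 ]
 [ 0.4452 -0.164   0.077 ]]
[[-0.899  0.438 -0.001]
 [ 0.438  0.899 -0.002]
 [-0.    -0.002 -1.   ]] [0.28469543 0.58371963 0.23036858]
```

Both views agree to about 1 mm. The row runs from spring 0 at (0.550, 0.036) to spring 4 at (0.472, −0.113), and the tool's y axis is already within 2° of it. I'll shut the fingers, tilt so only the trailing fingertip edge touches, and go above the start.

Request:
{"api": "servo_tool", "payload": {
  "moves": [0,3,-5.5,0,0,0,0,0,6,-11,0,0,0,0,0,9,-17,0,0,0,0,0,12,-23,0,0.05,-0.03,0,0,15,-29,0,0.1,-0.05,0,0,18,-34.5,0,0.15,-0.08,0,0,21,-40,0,0.2,-0.1,0,0,24,-46,0,0.25,-0.13,0,0,26,-50,0,0.31,-0.163,0,0,27.5,-53,0,0.31,-0.163,0,0,27.5,-53,0,0.31,-0.163,0,0,27.5,-53,0,0.31,-0.163,0,0,27.5,-53,0,0.31,-0.163,0,0,27.5,-53,0,0.31,-0.163,0],
  "newtons": 20
}}

```text
t: 1.85
tcp_pos: [0.5595, 0.0557, 0.2314]
ee_rot: [0.22, 0.96, 0.169, 0.044]
force: [-0.3, 0.7, 0.0]
grip_width: 0.0
grip_force: 0.0
```

Now a dry run at height, there and back.

Request:
{"api": "servo_tool", "payload": {
  "moves": [0,0,0,-4,0,0,0,0,-2.5,-4.7,-8,0,0,0,0,-5,-9.5,-8,0,0,0,0,-7.5,-14.2,-8,0,0,0,0,-10,-18.9,-8,0,0,0,0,-10,-18.9,-8,0,0,0,0,-10,-18.9,-8,0,0,0,0,-10,-18.9,-8,0,0,0]
}}

```text
t: 2.85
tcp_pos: [0.4606, -0.1329, 0.1514]
ee_rot: [0.22, 0.96, 0.169, 0.044]
force: [0.3, -0.7, 0.2]
grip_width: 0.0004
grip_force: 0.0
```

```bash
python3 - <<'E'
from h import *
import cv2
s=get_state();print(s["q"].round(2),s["tcp_pos"],s["ee_rot"],s["force"])
t=grab_frame("scene")[:,:,::-1]
cv2.imwrite("pics/s1.png",cv2.resize(t[130:300,110:340],None,fx=3.4,fy=3.4,interpolation=cv2.INTER_CUBIC))
E
```

```text
[-0.05  0.22  0.54  2.08 -0.57  0.97  1.96] [ 0.4605796  -0.13292185  0.15136808] [0.21982218 0.9597946  0.16890733 0.04407786] [ 0.30538432 -0.73898164  0.16667152]
```

View pics/s1.png

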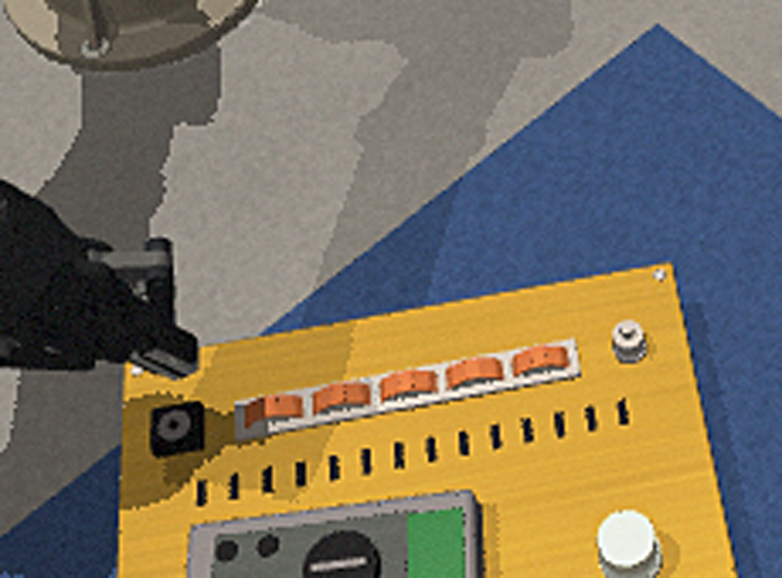

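The whole row is reachable, and the trailing edge (right in the picture) is the low one, tip at about (190,355). I'll go back and descend just before spring 0.

Request:
{"api": "servo_tool", "payload": {
  "moves": [0,2.5,4.7,0,0,0,0,0,5,9.5,0,0,0,0,0,7.5,14.2,0,0,0,0,0,10,18.9,0,0,0,0,0,10,18.9,0,0,0,0,0,10,18.9,-2,0,0,0,0,10,18.9,-4,0,0,0,0,10,18.9,-5.5,0,0,0,0,10,18.9,-6.5,0,0,0,0,10,18.9,-7,0,0,0,0,10,18.9,-7,0,0,0,0,10,18.9,-7,0,0,0]
}}

```text
t: 4.4
tcp_pos: [0.5604, 0.0542, 0.0819]
ee_rot: [0.221, 0.959, 0.169, 0.045]
force: [0.2, 0.6, -0.0]
grip_width: -0.0003
grip_force: 0.0
```

```bash
python3 - <<'E'
from h import *
import cv2
s=get_state();print(s["tcp_pos"],s["force"])
t=grab_frame("scene")[:,:,::-1]
cv2.imwrite("pics/s2.png",cv2.resize(t[190:290,170:330],None,fx=4.8,fy=4.8,interpolation=cv2.INTER_CUBIC))
E
```

```text
[0.56043787 0.0541803  0.08193197] [ 0.18689913  0.64087257 -0.01136474]
```

View pics/s2.png

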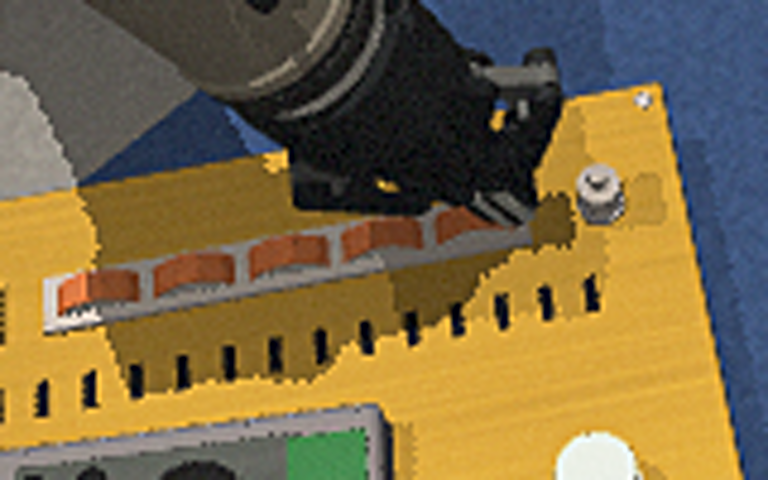

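The tip is just post-side of spring 0 at (515,210), in line with the row. I'll stroke onto spring 0 and read the force.

Request:
{"api": "servo_tool", "payload": {
  "moves": [0,-0.2,-0.4,-0.2,0,0,0,0,-0.4,-0.8,-0.2,0,0,0,0,-0.6,-1.2,-0.2,0,0,0,0,-0.8,-1.6,-0.2,0,0,0,0,-1,-2,-0.2,0,0,0,0,-1.2,-2.3,-0.2,0,0,0,0,-1.2,-2.3,-0.2,0,0,0]
}}

```text
t: 5.32
tcp_pos: [0.5472, 0.0304, 0.0789]
ee_rot: [0.222, 0.959, 0.168, 0.044]
force: [-0.3, -0.6, -0.2]
grip_width: -0.0001
grip_force: 0.0
```

```bash
python3 - <<'E'
from h import *
import cv2
s=get_state();print(s["tcp_pos"],s["force"],s["ft_torque"])
t=grab_frame("scene")[:,:,::-1]
cv2.imwrite("pics/s3.png",cv2.resize(t[205:265,220:320],None,fx=8,fy=8,interpolation=cv2.INTER_CUBIC))
print(get_state()["force"])
# where the world points project in the crop
P=np.array([[*s["tcp_pos"]],[.5502,.0361,.079],[.5307,-.0011,.079]])
print((proj("scene",P)-[220,205])*8)
E
```

```text
[0.54718655 0.03040208 0.07886181] [-0.25750509 -0.64448061 -0.19160261] [-0.26715049  0.2000314   0.06266057]
[-0.18305363  0.29133519 -0.76413396]
[[366.83166408 239.38842322]
 [390.61093592 234.82732044]
 [234.59369365 263.71847286]]
```

View pics/s3.png

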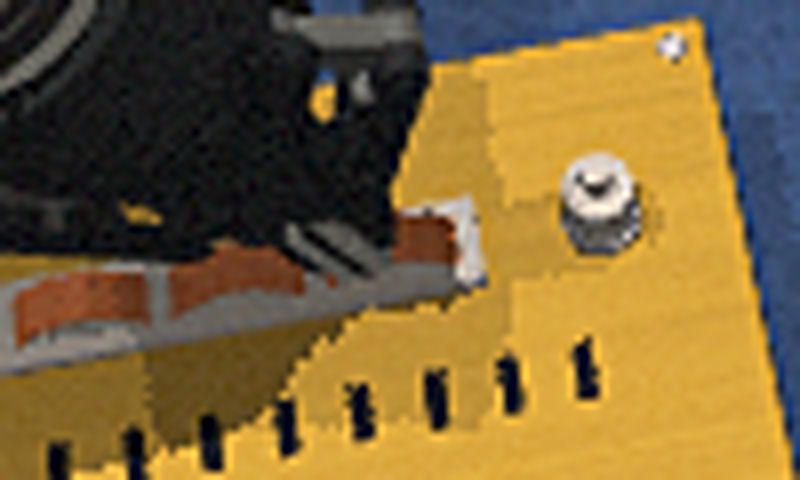

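```bash
cat >> h.py <<'E'
def avg(n=6):
    a=[]
    for _ in range(n): grab_frame("top"); s=get_state(); a.append(np.r_[s["force"],s["ft_torque"],s["tcp_pos"]])
    print(s["t"],np.mean(a,0).round(4),np.std(a,0)[:3].round(2))
E
python3 -c "
from h import *
avg()"
```

```text
5.675 [-0.0551 -0.1934 -0.1639 -0.3325  0.1952 -0.0009  0.5477  0.0313  0.0791] [0.47 0.92 0.29]
```

Request:
{"api": "servo_tool", "payload": {
  "moves": [0,0,0,-0.1,0,0,0,0,0,0,-0.2,0,0,0,0,0,0,-0.2,0,0,0]
}}

```text
t: 6.05
tcp_pos: [0.548, 0.0314, 0.0775]
ee_rot: [0.221, 0.959, 0.169, 0.044]
force: [-0.7, -0.3, 2.0]
grip_width: 0.0001
grip_force: 1.2
```

```bash
python3 -c "
from h import *
avg()"
```

```text
6.35 [-0.5871  0.2193  2.3707 -0.1094  0.258   0.0702  0.548   0.0314  0.0775] [0.4 0.3 0.5]
```

Contact is at TCP z ≈ 0.0789, and 1.4 mm of dip reads 2.4 N, which matches the spring. I'll lower to about 4 mm of dip and check.

Request:
{"api": "servo_tool", "payload": {
  "moves": [0,0,0,-0.1,0,0,0,0,0,0,-0.2,0,0,0,0,0,0,-0.25,0,0,0,0,0,0,-0.25,0,0,0]
}}

```text
t: 6.85
tcp_pos: [0.548, 0.0314, 0.075]
ee_rot: [0.221, 0.959, 0.169, 0.044]
force: [-1.1, 0.7, 5.2]
grip_width: 0.0003
grip_force: 2.3
```

```bash
python3 -c "
from h import *
avg(4)"
```

```text
7.05 [-1.5079  0.335   4.8987  0.135   0.3052  0.0935  0.548   0.0314  0.075 ] [0.2  0.39 0.36]
```

That gives 4.9 N, about 4 mm of dip, as planned. Now I'll stroke along the row.

Request:
{"api": "servo_tool", "payload": {
  "moves": [0,-0.22,-0.41,0,0,0,0,0,-0.43,-0.82,0,0,0,0,0,-0.65,-1.23,0,0,0,0,0,-0.86,-1.64,0,0,0,0,0,-1.08,-2.05,0,0,0,0,0,-1.29,-2.46,0,0,0,0,0,-1.51,-2.87,0,0,0,0,0,-1.72,-3.28,0,0,0,0,0,-1.94,-3.69,0,0,0,0,0,-2.15,-4.1,0,0,0,0]
}}

```text
t: 8.3
tcp_pos: [0.5267, -0.0103, 0.0752]
ee_rot: [0.222, 0.959, 0.168, 0.045]
force: [0.5, 0.8, 2.6]
grip_width: 0.0003
grip_force: 1.2
```

```bash
python3 - <<'E'
from h import *
import cv2
avg(3)
t=grab_frame("scene")[:,:,::-1]
cv2.imwrite("pics/s4.png",cv2.resize(t[205:265,190:300],None,fx=7,fy=7,interpolation=cv2.INTER_CUBIC))
E
```

```text
8.45 [ 0.0043 -1.6606  3.0427 -0.2395  0.0645 -0.0475  0.5261 -0.0112  0.0747] [0.35 0.11 0.37]
```

View pics/s4.png

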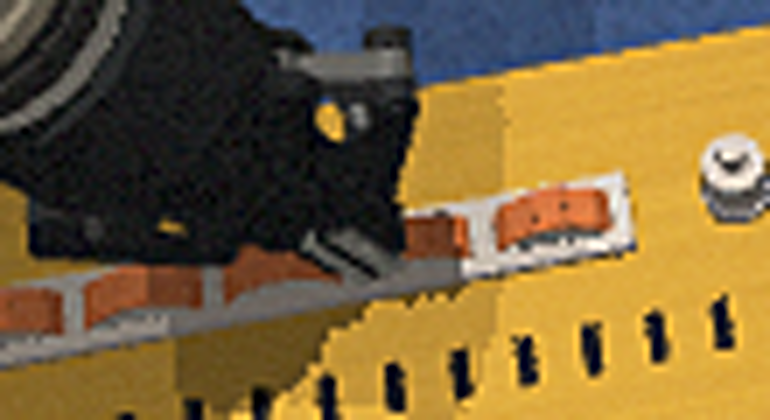

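Spring 0 has sprung back at (553,215), and the tip at (360,260) is sliding off spring 1. Continuing.

Request:
{"api": "servo_tool", "payload": {
  "moves": [0,-0.22,-0.42,0,0,0,0,0,-0.44,-0.83,0,0,0,0,0,-0.66,-1.25,0,0,0,0,0,-0.88,-1.66,0,0,0,0,0,-1.1,-2.08,0,0,0,0,0,-1.32,-2.5,0,0,0,0,0,-1.54,-2.91,0,0,0,0,0,-1.76,-3.33,0,0,0,0,0,-1.98,-3.74,0,0,0,0,0,-2.2,-4.16,0,0,0,0]
}}

```text
t: 9.75
tcp_pos: [0.5039, -0.0521, 0.0746]
ee_rot: [0.222, 0.959, 0.168, 0.044]
force: [0.5, -0.0, 1.1]
grip_width: 0.0001
grip_force: 0.4
```

Request:
{"api": "servo_tool", "payload": {
  "moves": [0,-0.22,-0.42,0,0,0,0,0,-0.44,-0.83,0,0,0,0,0,-0.66,-1.25,0,0,0,0,0,-0.88,-1.66,0,0,0,0,0,-1.1,-2.08,0,0,0,0,0,-1.32,-2.5,0,0,0,0,0,-1.54,-2.91,0,0,0,0,0,-1.76,-3.33,0,0,0,0]
}}

```text
t: 10.75
tcp_pos: [0.487, -0.085, 0.0752]
ee_rot: [0.221, 0.959, 0.169, 0.045]
force: [0.0, 1.0, 2.2]
grip_width: -0.0
grip_force: 1.2
```

About 10 mm past spring 3, still centred. Last: spring 4, then lift clear before the socket.

Request:
{"api": "servo_tool", "payload": {
  "moves": [0,-0.22,-0.41,0,0,0,0,0,-0.44,-0.83,0,0,0,0,0,-0.65,-1.24,0,0,0,0,0,-0.87,-1.65,0,0,0,0,0,-1.09,-2.07,0,0,0,0,0,-1.31,-2.48,0,0,0,0,0,-1.53,-2.9,0,0,0,0,0,-1.75,-3.31,0,0,0,0]
}}

```text
t: 11.75
tcp_pos: [0.4705, -0.1166, 0.0757]
ee_rot: [0.22, 0.96, 0.17, 0.045]
force: [-0.5, 1.1, 4.3]
grip_width: 0.0
grip_force: 1.9
```

Request:
{"api": "servo_tool", "payload": {
  "moves": [0,-0.22,-0.42,0,0,0,0,0,-0.44,-0.83,0,0,0,0,0,-0.66,-1.25,0,0,0,0,0,-0.66,-1.25,0,0,0,0,0,-0.66,-1.25,1,0,0,0,0,-0.66,-1.25,4,0,0,0,0,-0.66,-1.25,8,0,0,0,0,-0.66,-1.25,12,0,0,0,0,-0.66,-1.25,15,0,0,0,0,-0.66,-1.25,15,0,0,0,0,-0.66,-1.25,15,0,0,0]
}}

```text
t: 13.12
tcp_pos: [0.4622, -0.1299, 0.2244]
ee_rot: [0.221, 0.96, 0.169, 0.044]
force: [-0.2, 0.1, -1.2]
grip_width: 0.0002
grip_force: 0.0
```

```bash
python3 - <<'E'
from h import *
import cv2
avg(3)
t=grab_frame("scene")[:,:,::-1]
cv2.imwrite("pics/s5.png",cv2.resize(t[190:350,130:340],None,fx=3.6,fy=3.6,interpolation=cv2.INTER_CUBIC))
E
```

```text
13.275 [ 0.3572 -0.2192  0.0909 -0.3065  0.1596  0.0043  0.4619 -0.1298  0.2237] [0.09 0.1  0.48]
```

View pics/s5.png

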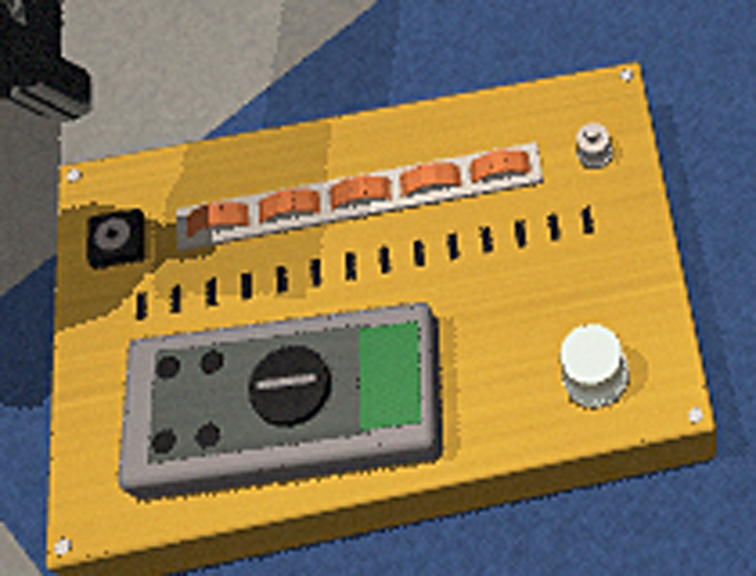

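All five springs are back up (from (220,215) to (500,165)), the meter and jar are where they were, and the hand is clear at the upper left.

```bash
python3 -c "
from rig import *
print(hand_in())"
```

```text
the job is handed in; nothing more can be done
None
```

I stroked all five springs in order from the earth post to the socket, dipping each about 4 mm (forces read up to about 5 N). All five sprang back, the meter and jar are where they were, the tape roll was never approached, the hand is clear, and the job was handed in at about 13 s; no verdict was returned.

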